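# Slide the battery box into its charging dock

### The arm

A 7-joint arm with a two-finger parallel gripper is mounted at the origin on a cart in front of the work surface, level with it; the furniture and walls round the work are solid. World frame = base frame: x ahead of the robot, y to its left, z up, the work surface at z = 0. Lengths are in m, angles in rad, forces in N, time in s.
With the tool pointing down it reaches from about 0.4 to 0.925 m from the base axis. Payload 4.1 kg.
Tool frame: the origin (TCP) lies midway between the tips of the shut fingers; the grasp point (between the pads) lies ctrl.pinch_z behind it (ctrl.pinch_z is the distance from the TCP to the grasp point, in m); z points along the fingers, y is the line along which they close (so a half turn about z gives the same grasp; the last joint's range is limited). The gripper opens to 85 mm and grips with 20 to 120 N. Pads are 22 mm wide; open, the fingers measure 114 mm over their backs; the gripper's body (76 mm by 85 mm) begins 54 mm behind the grasp point. The pads swing forward as they close: fully open they stand 13 mm farther back than shut.
Start: joints at [1.14, 0.398, 0.045, 1.537, -0.019, 1.207, -0.051], TCP at [0.212, -0.615, 0.231] pointing down, gripper open.
Joint ranges: [-2.82, 2.82], [-0.49, 2.23], [-1.37, 1.46], [0, 2.46], [-1.36, 4.5], [0.23, 2], [-2.94, 2.94]. Speed limits (rad/s): [2.57, 2.57, 3.14, 3.14, 3.14, 3.14, 3.14].

### API

Orientations are given as a rotation vector (axis times angle).
In Python, from station import telemetry, imaging, ctrl gives the robot as it stands.
- The arm moves only by the tool step_arm, never from a script. Its argument "moves" is one flat list of numbers, 5 for each row, row after row: the opening in per cent of the stroke, from 0 (shut) to 100 (fully open), then the shift along the tool's x, y, z in cm, then the turn about the tool's z in degrees. A call has 1 to 12 rows; each row shifts and turns the commanded pose from where the row before left it, along the tool's axes as they then stand; what a row does not reach is not made up. A row lasts 1/12 s, in which the tool goes at most 41.7 mm and 7.16 degrees, less where a joint would pass 70% of its speed; a pose out of reach is approached as far as the arm can. A call with a gripper value outside its range is refused whole. The fingers move at their own pace and stop on an object; "squeeze" is the grip in N (left out, the last holds). Time passes only in rows, so rows that do not move let the fingers close. It gives the time, the measured TCP pose, the force, the opening and the grip force at its end, in the units of the state.
- telemetry.get_state(): the state, without advancing time (a new reading comes with each control period).
- imaging.snapshot(name): name is "scene" or "top" or "wrist"; returns a dict with "img" (420x560x3 uint8, blue, green, red), "vertical_fov" (degrees; the focal length in pixels is half the picture's height over the tangent of half this angle, whatever the lens; pixels are square), "cx", "cy" (the principal point, pixels), "k1" (the pictures are not rectified: a ray, as slopes to the right and down, at radius r is drawn at 1 + k1 r^2 times it, then the intrinsics apply), "position" and "orientation" of the camera in the world. Camera axes: x right, y up, looking along -z (the intrinsics and any distortion apply to the point x, -y, -z); pixel columns grow to the right and rows downward; lengths in m; the calibration is good to about 2 mm. A picture is of the moment at which its call begins. There is no depth.
- ctrl.close_job(): hands the job in; it is judged then, once.
The state is a dict: "time_s": time; "qpos": joint angles; "qd": joint speeds; "joint_efforts": joint torques, N m; "ee_pos": TCP position; "tool_rot": TCP orientation; "force": force on the tool from outside, world axes, zero at the start; "ft_torque": the same for the moment, N m; "width": finger opening in m; "gripper_force": force on a finger pad.
Only numpy, scipy, OpenCV 4.12 (cv2) and the standard library are available. Lean on these libraries where they do the work, as an engineer would, in place of code of your own. Each camera call takes 0.05 s, during which the arm holds its last target. There are 200 camera calls.

### The job

Push the heavy orange battery box across the table into the grey charging dock until it is fully home, up against the back stop; push low, where it has a yellow bar behind its base, so that it slides and does not tip. Then press the green button on the dock's console all the way down and let it come up again. Nothing is to be picked up, and the two bottles and the crucible standing around stay where they are.

Things in the scene. Friction and masses are not known exactly. Their poses are not given: they have to be found in the camera images.
- battery_box: Heavy orange battery box, black lid and carrying loop, 1.3 to 1.9 kg. Case base 80 mm (x) by 140 mm (y), 24 mm high, corners rounded; 198 mm tall, loop to 228 mm. Origin: on the table, centre of the base's underside. Own +x is the front, which enters the dock first; z up. Slides flat with friction (6 to 14 N, more in jerky starts); tips if pushed on the upper case.
- push_bar (a point): Middle of the rear face of the box's yellow push bar: 102 mm behind the box's origin (own x), 24 mm above the table. Bar 140 mm wide (y), 12 mm thick, from 8 to 40 mm above the table, 50 mm clear of the case, on two arms 12 mm thick at y = -45 and 45 mm.
- dock: Fixed grey charging dock, open to its own -x. Origin: on the table, where the box's origin lies when fully home, both x axes alike. Back stop face at own x = 41 mm, 75 mm high. Side rails 30 mm high, 152 mm apart, from x = 44 to -6 mm, then flared to about 190 mm apart at x = -50 mm. Belongs to it: white console 80 x 70 x 50 mm, centred at x = -90, y = -175 mm.
- charge_button_top (a point): Centre of the top of the round green push button (34 mm across) on the console; it is pressed straight down.
- charge_button (a joint): Travel of the green button: 0 is up, 0.006 m is fully down (spring, about 5 N at the bottom; it comes up by itself).
- white_bottle: White bottle with red cap, 59 mm across, 126 mm high, standing; origin at the centre of its underside. Leave alone.
- dropper_bottle: Brown dropper bottle with red rubber bulb, 38 mm across, 109 mm high, standing; origin at the centre of its underside. Leave alone.
- crucible: White porcelain crucible with lid, 45 mm across, 43 mm high; origin at the centre of its underside. Leave alone.

How it is judged:
On the way, in this order (a step that is already met when the one before it is completed fails the run):
1. the battery box stands fully home in the dock (x of battery_box in the frame of dock above -0.006 m and angle between the x axis of battery_box and the x axis of dock, either way round below 0.07 rad and linear speed of battery_box below 0.02 m/s), for 0.2 s.
2. the green button is pressed all the way down (value of joint charge_button above 0.0045 m), for 0.05 s.
At the end, for the whole second after the job is handed in: The battery box stands upright and at rest on the table in the dock, its front within 6 mm of the back stop, square to the dock within 0.07 rad; the green button has been pressed down at least 4.5 mm since and is up again (x of battery_box in the frame of dock between -0.006 and 0.006 m and horizontal distance between battery_box and dock below 0.01 m and angle between the x axis of battery_box and the x axis of dock, either way round below 0.07 rad and angle between battery_box's own z axis and vertical below 0.03 rad and height (world z) of battery_box below 0.004 m and linear speed of battery_box below 0.01 m/s and value of joint charge_button below 0.0015 m); the robot touches nothing.
It fails at once if the battery box tips by more than 0.12 rad (angle between battery_box's own z axis and vertical above 0.12 rad).
It fails at once if the battery box is lifted by more than 10 mm (height (world z) of battery_box above 0.01 m).
It fails at once if the button is pressed before the box is home (value of joint charge_button above 0.003 m and x of battery_box in the frame of dock below -0.008 m).
It fails at once if a bystander is shifted by more than 20 mm, lifted or knocked over (distance of any of white_bottle, dropper_bottle, crucible from where it was at the start of the episode above 0.02 m or angle between any of white_bottle, dropper_bottle, crucible's own z axis and vertical above 0.3 rad).
It also fails if it takes over 58 s, if anything falls off the work surface, if the arm or the gripper's body presses on something with over 40 N, if the wrist force passes 120 N, or if a joint passes its speed limit or range.

## Working session

There is one attempt and no reset: what is moved stays moved. The work goes in short steps, Python scripts to look and compute and a tool call to move; the robot and the scene stay as the last step left them, time stands still between calls to the robot, and variables do not carry over. Pictures are saved under pics/ and viewed, at most 10 in all, crops included, and the job is handed in when it is done.

Besides the shell and the picture viewer there is one more tool, called after ">>>" as name(argument=value, ...), one argument or row to a line, values as JSON. step_arm: Moves the arm, as the interface text tells. Its arguments: {"type":"object","properties":{"moves":{"type":"array","items":{"type":"number"}},"squeeze":{"type":"number"}},"required":["moves"]}

```bash
mkdir -p pics
cat > h.py <<'E'
import numpy as np,cv2
from scipy.spatial.transform import Rotation as R
from station import telemetry, imaging, ctrl
def snap(n,f):
    s=imaging.snapshot(n); cv2.imwrite('pics/'+f,s['img']); return s
def rot(o):
    o=np.array(o,float)
    return o if o.shape==(3,3) else (R.from_rotvec(o).as_matrix() if o.size==3 else R.from_quat(o).as_matrix())
def K(s):
    f=s['img'].shape[0]/2/np.tan(np.radians(s['vertical_fov'])/2)
    return f
def onplane(s,uv,z):
    uv=np.atleast_2d(np.array(uv,float)); f=K(s)
    d=(uv-[s['cx'],s['cy']])/f; x=d.copy()
    for _ in range(30): x=d/(1+s['k1']*(x**2).sum(1,keepdims=True))
    r=np.c_[x[:,0],-x[:,1],-np.ones(len(x))]@rot(s['orientation']).T
    p=np.array(s['position']); return p+r*((z-p[2])/r[:,2])[:,None]
E
python3 - <<'E'
from h import *
for n in ('top','scene'):
    s=snap(n,n+'0.png'); print(n,{k:v for k,v in s.items() if k!='img'})
print(telemetry.get_state(), ctrl.pinch_z)
E
```

```text
top {'vertical_fov': 57.51446426003069, 'cx': 278.2381655132862, 'cy': 206.88638897363955, 'k1': 0.0010303449056053315, 'position': array([0.52094664, 0.0496547 , 0.90743157]), 'orientation': array([ 0.06346234, -0.04578881, -1.57485262])}
scene {'vertical_fov': 45.39827065535398, 'cx': 276.9809583007817, 'cy': 209.7676753082824, 'k1': 0.02323219076914002, 'position': array([-0.05955745, -0.65743781,  0.49945682]), 'orientation': array([ 1.10099871, -0.43832264, -0.61758073])}
{'time_s': 0.1, 'qpos': array([ 1.14000954,  0.3991186 ,  0.04502016,  1.53775069, -0.01874099,
        1.20689656, -0.05068433]), 'qd': array([ 0.00051772, -0.00243479,  0.0006772 , -0.00433847, -0.00086941,
       -0.00189721,  0.00023725]), 'joint_efforts': array([ 4.39388750e-03, -4.76265442e+01,  1.37030359e+00, -2.54951227e+01,
        1.18102238e-02,  5.01256494e-03, -1.61794742e-05]), 'ee_pos': array([ 0.21158668, -0.61399818,  0.23036811]), 'tool_rot': array([-3.09673933e+00, -5.18697566e-01,  5.73055639e-04]), 'force': array([-0.46276814,  0.03747806,  0.52211685]), 'ft_torque': array([ 0.01124053, -0.02081772,  0.0391389 ]), 'gripper_force': 0.0, 'width': 0.08540320171860888} 0.0187
```

View pics/top0.png

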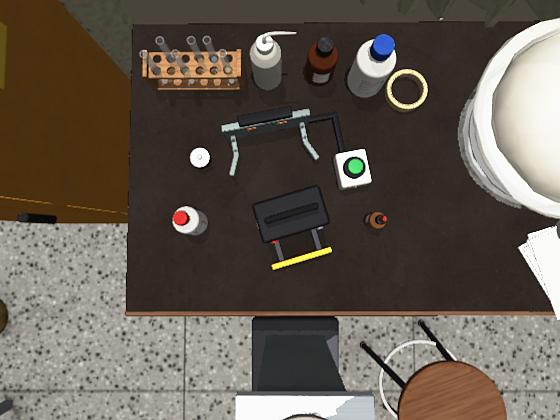

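View pics/scene0.png

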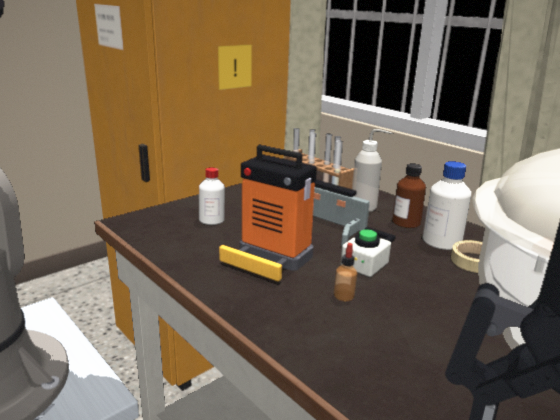

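The top view shows the box at about (291,213), its yellow bar from (272,267) to (331,250), the dock opening between (232,172) and (317,158) with the back plate around (265,122), and the green button at (354,167). The scene view shows the same layout, with the dropper bottle to the right of the bar.

Run:
```python
from h import *
s=snap('top','t1.png'); im=s['img']; hsv=cv2.cvtColor(im,cv2.COLOR_BGR2HSV)
def blob(m,roi):
    x0,y0,x1,y1=roi; k=np.zeros_like(m); k[y0:y1,x0:x1]=m[y0:y1,x0:x1]
    return k
y=blob(cv2.inRange(hsv,(20,120,120),(35,255,255)),(250,230,350,285))
r=cv2.minAreaRect(cv2.findNonZero(y)); b=cv2.boxPoints(r); print('bar px',b.round(1)); P=onplane(s,b,0.04); print(P.round(4))
print('bar c',onplane(s,[r[0]],0.04).round(4))
g=blob(cv2.inRange(hsv,(45,100,60),(75,255,255)),(330,140,380,190))
c,rad=cv2.minEnclosingCircle(cv2.findNonZero(g)); print('btn',c,rad,onplane(s,[c],0.062).round(4), 'diam',2*rad/K(s)*0.85)
con=blob(cv2.inRange(hsv,(0,0,200),(180,40,255)),(330,140,380,195))
rr=cv2.minAreaRect(cv2.findNonZero(con)); B=onplane(s,cv2.boxPoints(rr),0.05);print('console',B.round(4),B.mean(0), np.linalg.norm(B[0]-B[1]),np.linalg.norm(B[1]-B[2]))
print(hsv[126,232],hsv[160,234],hsv[145,310],hsv[128,262],hsv[100,200])
big=cv2.resize(im[95:290,160:400],None,fx=3,fy=3,interpolation=cv2.INTER_CUBIC); cv2.imwrite('pics/crop1.png',big)
```

```text
bar px [[270.8 264.4]
 [330.2 246.3]
 [331.8 251.6]
 [272.4 269.7]]
[[ 0.4519  0.0766  0.04  ]
 [ 0.4918 -0.0573  0.04  ]
 [ 0.4798 -0.0608  0.04  ]
 [ 0.44    0.073   0.04  ]]
bar c [[0.4658 0.0079 0.04  ]]
btn (357.0, 172.0) 13.928488731384277 [[ 0.6567 -0.1164  0.062 ]] diam 0.061877717340236976
console [[ 0.7006 -0.0702  0.05  ]
 [ 0.7136 -0.1369  0.05  ]
 [ 0.6368 -0.1505  0.05  ]
 [ 0.6238 -0.0842  0.05  ]] [ 0.6686835 -0.1104796  0.05     ] 0.06797321489899569 0.07801965536061074
[ 84  19 201] [ 81  20 201] [ 86  18 193] [80 16 47] [11 65 43]
```

View pics/crop1.png

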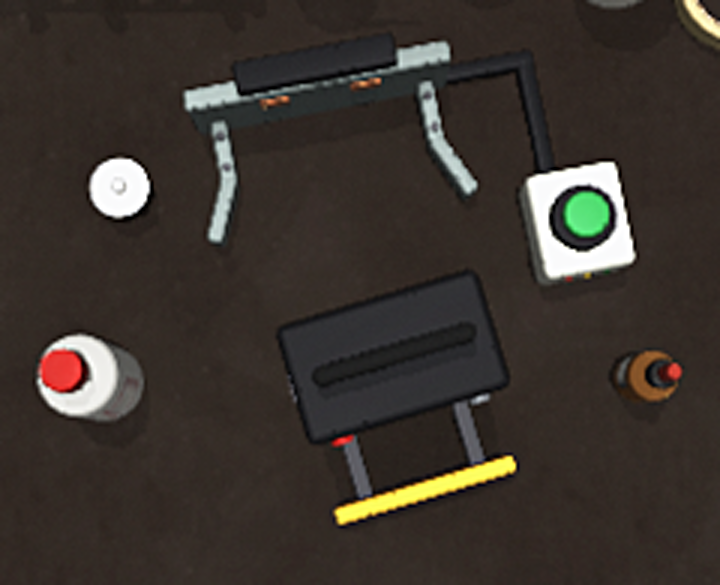

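The crop (3x, offset (160,95)) shows the dock rails, the left one with its bend at (229,180) and tip at (215,240), and the right one with its bend at (435,135) and tip at (472,188). The button is at (587,214). Next I cross-check the dock pose from the rails and back plate.

Run:
```python
from h import *
s=snap('top','t2.png')
px=lambda c:(np.array(c,float)+.5)/3-.5+[160,95]
rails=onplane(s,px([(218,128),(215,240),(425,88),(472,188)]),0.03); print('rails',rails.round(4))
bs=onplane(s,px([(187,112),(450,62)]),0.075); print('stop front top corners',bs.round(4),'yaw',np.degrees(np.arctan2(*(bs[0]-bs[1])[[0,1]]*[-1,1])), 'mid',bs.mean(0))
def gr(s):
    h=cv2.cvtColor(s['img'],cv2.COLOR_BGR2HSV); m=cv2.inRange(h,(50,150,120),(75,255,255))
    n,l,st,c=cv2.connectedComponentsWithStats(m); i=1+st[1:,4].argmax(); return c[i],st[i]
t=snap('scene','s2.png')
(a,sa),(b,sb)=gr(s),gr(t); print(a,sa,b,sb)
for z in (.05,.06,.065,.07,.075,.08): print(z,onplane(s,[a],z)[0].round(4),onplane(t,[b],z)[0].round(4))
```

```text
rails [[ 0.7451  0.1657  0.03  ]
 [ 0.6574  0.1677  0.03  ]
 [ 0.7755  0.0047  0.03  ]
 [ 0.6967 -0.0309  0.03  ]]
stop front top corners [[ 0.7458  0.1827  0.075 ]
 [ 0.7819 -0.0116  0.075 ]] yaw 10.517218325901627 mid [0.76384409 0.08554225 0.075     ]
[355.33536585 165.68292683] [348 159  15  15 164] [367.91 234.65] [360 230  17  11 100]
0.05 [ 0.673  -0.1153  0.05  ] [ 0.6973 -0.0911  0.05  ]
0.06 [ 0.6713 -0.1134  0.06  ] [ 0.6804 -0.1037  0.06  ]
0.065 [ 0.6704 -0.1124  0.065 ] [ 0.672 -0.11   0.065]
0.07 [ 0.6695 -0.1115  0.07  ] [ 0.6636 -0.1163  0.07  ]
0.075 [ 0.6686 -0.1105  0.075 ] [ 0.6552 -0.1226  0.075 ]
0.08 [ 0.6677 -0.1095  0.08  ] [ 0.6468 -0.1289  0.08  ]
```

>>> step_arm(
  moves=[100,0,0,0,1.2,100,0,0,0,1.2],
)

```text
time_s: 0.42
ee_pos: [0.2118, -0.6145, 0.2312]
tool_rot: [-3.109, -0.451, -0.0]
force: [-0.4, 0.2, -0.0]
width: 0.0852
gripper_force: 0.0
```

>>> step_arm(
  moves=[100,1.9,-2.18,0,0,100,1.9,-2.18,0,0,100,1.9,-2.18,0,0,100,1.9,-2.18,0,0,100,1.9,-2.18,0,0,100,1.9,-2.18,0,0,100,1.9,-2.18,0,0,100,1.9,-2.18,0,0,100,1.9,-2.18,0,0,100,1.9,-2.18,0,0,100,1.9,-2.18,0,0,100,1.9,-2.18,0,0],
)

```text
time_s: 1.42
ee_pos: [0.3559, -0.2974, 0.2316]
tool_rot: [3.108, 0.452, 0.001]
force: [1.4, -0.2, 0.1]
width: 0.0852
gripper_force: 0.0
```

>>> step_arm(
  moves=[100,1.26,-2.18,0,0,100,1.26,-2.18,0,0,100,1.26,-2.18,0,0,100,1.26,-2.18,0,0,100,1.26,-2.18,0,0,100,1.26,-2.18,0,0,100,1.26,-2.18,0,0,100,1.26,-2.18,0,0,100,1.26,-2.18,0,0,100,1.26,-2.18,0,0,100,1.26,-2.18,0,0,100,1.26,-2.18,0,0],
)

```text
time_s: 2.42
ee_pos: [0.4257, -0.0036, 0.2316]
tool_rot: [3.108, 0.452, 0.001]
force: [0.6, -0.4, 0.5]
width: 0.0853
gripper_force: 0.0
```

>>> step_arm(
  moves=[100,0,0,3,0,100,0,0,3,0,100,0,0,3,0,100,0,0,3,0,100,0,0,3,0,100,0,0,3,0,100,0,0,2,0,100,0,0,1.5,0,100,0,0,0.6,0,100,0,0,0.3,0,100,0,0,0,0],
)

```text
time_s: 3.33
ee_pos: [0.4258, -0.0048, 0.0074]
tool_rot: [3.109, 0.453, 0.0]
force: [-0.1, -0.1, 0.2]
width: 0.0856
gripper_force: 0.0
```

Run:
```python
from h import *
snap('scene','s3.png')
print(telemetry.get_state()['ee_pos'],telemetry.get_state()['force'])
```

```text
[ 0.4262248  -0.00478769  0.0078676 ] [ 0.43875891 -0.29873808  0.78009373]
```

View pics/s3.png

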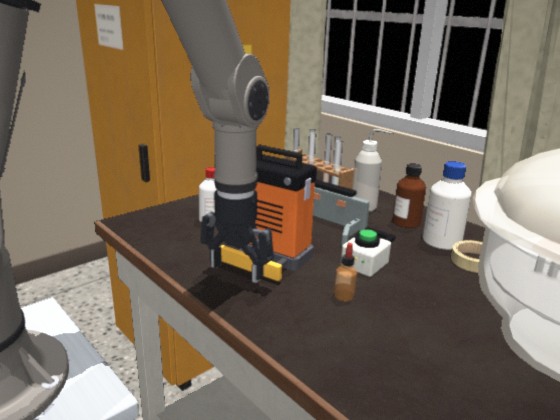

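Both fingers, at (212,260) and (255,270), stand just behind the yellow bar, and the wrist is clear of the case. Now a gentle approach to contact.

>>> step_arm(
  moves=[100,0.35,0,0,0,100,0.35,0,0,0,100,0.35,0,0,0,100,0.35,0,0,0,100,0.35,0,0,0,100,0.2,0,0,0,100,0.2,0,0,0,100,0.2,0,0,0,100,0.2,0,0,0,100,0.2,0,0,0,100,0.2,0,0,0,100,0.2,0,0,0],
)

```text
time_s: 4.38
ee_pos: [0.4495, 0.0023, 0.0062]
tool_rot: [3.106, 0.453, -0.021]
force: [-13.8, -3.4, 8.9]
width: 0.0852
gripper_force: 7.0
```

>>> step_arm(
  moves=[100,0.3,0,0,0,100,0.3,0,0,0,100,0.3,0,0,0,100,0.3,0,0,0,100,0.3,0,0,0,100,0.3,0,0,0],
)

```text
time_s: 4.88
ee_pos: [0.4658, 0.0071, 0.0051]
tool_rot: [3.107, 0.452, -0.022]
force: [-8.2, -2.6, -1.5]
width: 0.0849
gripper_force: 4.3
```

>>> step_arm(
  moves=[100,0.43,-0.07,-0.05,0.25,100,0.43,-0.07,-0.05,0.25,100,0.43,-0.07,-0.05,0.25,100,0.43,-0.07,-0.05,0.25,100,0.43,-0.07,0,0.25,100,0.43,-0.07,0,0.25,100,0.43,-0.07,0,0.25,100,0.43,-0.07,0,0.25,100,0.43,-0.07,0,0.25,100,0.43,-0.07,0,0.25,100,0.43,-0.07,0,0.25,100,0.43,-0.07,0,0.25],
)

```text
time_s: 5.88
ee_pos: [0.5136, 0.029, 0.0066]
tool_rot: [3.117, 0.371, -0.023]
force: [-8.4, -1.7, -1.4]
width: 0.0856
gripper_force: 4.4
```

Run:
```python
from h import *
s=snap('top','t3.png'); cv2.imwrite('pics/c3.png',cv2.resize(s['img'][95:290,160:400],None,fx=3,fy=3,interpolation=cv2.INTER_CUBIC))
print(telemetry.get_state()['ee_pos'],telemetry.get_state()['force'])
```

```text
[0.5151369  0.02956272 0.0068939 ] [-6.31257013 -1.67548702 -1.53392382]
```

View pics/c3.png

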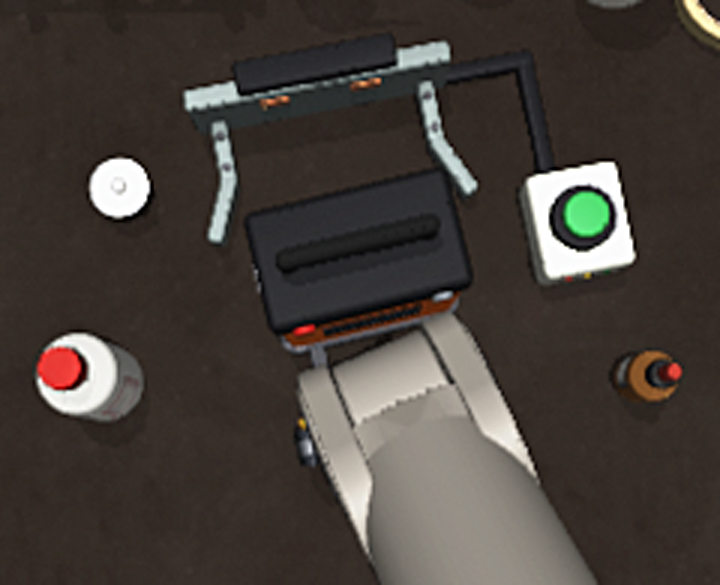

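The lid corners (crop) are at (248,214), (442,171), (470,285) and (274,335). The box is upright and in front of the flared mouth.

```bash
cat >> h.py <<'E'
def dock(p,yaw=10.4,o=(.7245,.078)):
    a=np.radians(yaw); d=np.array(p)[...,:2]-o
    return d@np.array([[np.cos(a),-np.sin(a)],[np.sin(a),np.cos(a)]])
def lid(crop):
    s=imaging.snapshot('top'); px=(np.array(crop,float)+.5)/3-.5+[160,95]
    D=dock(onplane(s,px,.198)); print(D.round(4),'mean',D.mean(0).round(4))
    e=[D[0]-D[1],D[3]-D[2]]; print('rel yaw deg',[np.degrees(np.arctan2(-v[0],v[1])).round(2) for v in e],[np.linalg.norm(v).round(4) for v in e])
    print('tool dock',dock(telemetry.get_state()['ee_pos']).round(4))
E
python3 -c "
from h import *
lid([(248,214),(442,171),(470,285),(274,335)])
lid([(248-90/3*0,214),(442,171),(470,285),(274,335)])" | tail -6; python3 -c "
from h import *
s=imaging.snapshot('top');px=lambda c:(np.array(c,float)+.5)/3-.5+[160,95]
print('start lid',dock(onplane(s,px([(279,328),(474,272),(508,381),(313,441)]),.198)).mean(0))"
```

```text
[[-0.0673  0.0596]
 [-0.0633 -0.0645]
 [-0.1369 -0.068 ]
 [-0.1449  0.0573]] mean [-0.1031 -0.0039]
rel yaw deg [np.float64(1.86), np.float64(3.66)] [np.float64(0.1242), np.float64(0.1255)]
tool dock [-0.2146 -0.0099]
start lid [-0.17099266 -0.01315511]
```

>>> step_arm(
  moves=[100,0.43,-0.07,0,0.27,100,0.43,-0.07,0,0.27,100,0.43,-0.07,0,0.27,100,0.43,-0.07,0,0.27,100,0.43,-0.07,0,0.27,100,0.43,-0.07,0,0.27,100,0.43,-0.07,0,0.27,100,0.43,-0.07,0,0.27,100,0.43,-0.07,0,0.27,100,0.43,-0.07,0,0.27,100,0.43,-0.07,0,0.27,100,0.43,-0.07,0,0.27],
)

```text
time_s: 7.08
ee_pos: [0.5625, 0.0485, 0.0064]
tool_rot: [3.127, 0.283, -0.023]
force: [-8.3, -1.3, -1.4]
width: 0.0856
gripper_force: 4.4
```

Run:
```python
from h import *
s=snap('top','t4.png'); cv2.imwrite('pics/c4.png',cv2.resize(s['img'][95:290,160:400],None,fx=3,fy=3,interpolation=cv2.INTER_CUBIC))
S=telemetry.get_state();print(dock(S['ee_pos']),S['ee_pos'],S['force'])
```

```text
[-0.1632245   0.00039027] [0.56388659 0.04891872 0.0066314 ] [-5.79545985 -2.32995562 -1.63550215]
```

View pics/c4.png

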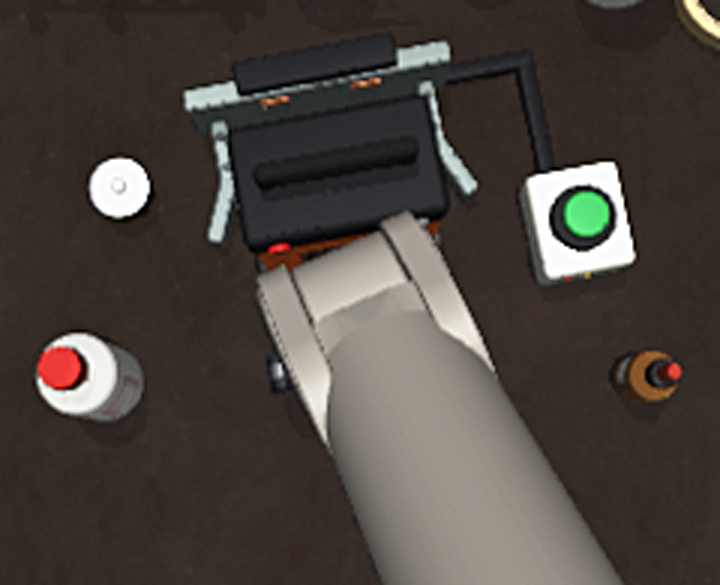

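The box is in the mouth between the rails, with the rear lid edge from (248,250) to (446,209) parallel to the back stop. I push straight on.

>>> step_arm(
  moves=[100,0.35,0,0,0,100,0.35,0,0,0,100,0.35,0,0,0,100,0.35,0,0,0,100,0.35,0,0,0,100,0.35,0,0,0,100,0.35,0,0,0,100,0.35,0,0,0,100,0.35,0,0,0,100,0.35,0,0,0],
)

```text
time_s: 7.97
ee_pos: [0.5969, 0.0548, 0.0062]
tool_rot: [3.127, 0.283, -0.023]
force: [-8.6, -1.2, -1.0]
width: 0.0852
gripper_force: 4.4
```

>>> step_arm(
  moves=[100,0.25,0,0,0,100,0.25,0,0,0,100,0.2,0,0,0,100,0.2,0,0,0],
)

```text
time_s: 8.3
ee_pos: [0.6058, 0.0564, 0.0062]
tool_rot: [3.127, 0.283, -0.023]
force: [-8.8, -2.1, -1.7]
width: 0.0852
gripper_force: 4.4
```

>>> step_arm(
  moves=[100,0.2,0,0,0,100,0.2,0,0,0],
)

```text
time_s: 8.47
ee_pos: [0.6097, 0.0571, 0.0061]
tool_rot: [3.127, 0.283, -0.023]
force: [-8.1, -1.5, -2.9]
width: 0.0853
gripper_force: 4.4
```

>>> step_arm(
  moves=[100,0.2,0,0,0,100,0.2,0,0,0],
)

```text
time_s: 8.63
ee_pos: [0.6136, 0.0579, 0.0061]
tool_rot: [3.127, 0.283, -0.023]
force: [-8.9, -1.9, -1.8]
width: 0.0853
gripper_force: 4.4
```

>>> step_arm(
  moves=[100,0.15,0,0,0,100,0.15,0,0,0],
)

```text
time_s: 8.8
ee_pos: [0.6138, 0.0576, 0.0053]
tool_rot: [3.125, 0.284, -0.033]
force: [-14.9, -3.5, 0.1]
width: 0.0858
gripper_force: 7.6
```

>>> step_arm(
  moves=[100,0.15,0,0,0,100,0.15,0,0,0],
)

```text
time_s: 8.97
ee_pos: [0.6136, 0.0576, 0.0051]
tool_rot: [3.124, 0.284, -0.043]
force: [-22.1, -3.7, 9.1]
width: 0.086
gripper_force: 11.5
```

Motion stopped and the force climbs, so the box is against the stop. I back off and raise the tool.

>>> step_arm(
  moves=[100,0,0,0,0,100,0,0,0,0,100,-0.4,0,0,0,100,-0.4,0,0,0,100,-0.8,0,0,0,100,-0.8,0,0,0,100,-0.8,0,0,0,100,-0.8,0,0,0,100,-0.8,0,0,0,100,-0.8,0,0,0,100,-0.8,0,0,0,100,0,0,0,0],
)

```text
time_s: 9.97
ee_pos: [0.5612, 0.0484, 0.0091]
tool_rot: [3.128, 0.284, -0.003]
force: [-1.0, 0.2, 0.2]
width: 0.0853
gripper_force: 0.0
```

>>> step_arm(
  moves=[0,0,0,-2,0,0,0,0,-2,0,0,0,0,-2,0,0,0,0,-2,0,0,0,0,-2,0,0,0,0,-2,0,0,0,0,-2,0,0,0,0,-2,0,0,0,0,0,0],
)

```text
time_s: 10.72
ee_pos: [0.5664, 0.0497, 0.1737]
tool_rot: [3.129, 0.284, 0.013]
force: [0.2, 0.4, 0.2]
width: -0.0002
gripper_force: 0.0
```

Run:
```python
from h import *
s=snap('top','t5.png'); cv2.imwrite('pics/c5.png',cv2.resize(s['img'][95:290,160:400],None,fx=3,fy=3,interpolation=cv2.INTER_CUBIC))
S=telemetry.get_state();print(S['ee_pos'],S['tool_rot'],S['force'],S['width'])
```

```text
[0.5651903  0.04940518 0.17166323] [3.12853658 0.28390913 0.00865402] [ 0.40573258  0.37462825 -0.06748347] -0.00012081322400563698
```

View pics/c5.png

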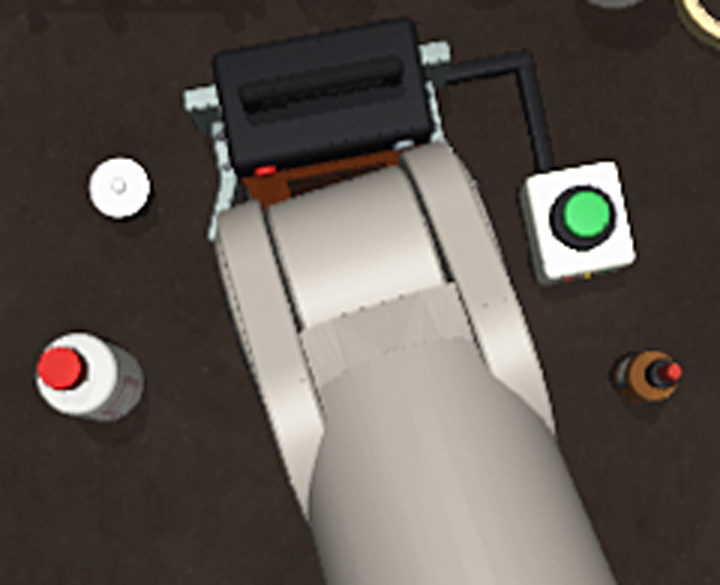

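```bash
python3 -c "
from h import *
lid([(215,55),(412,20),(434,136),(233,170)])"
```

```text
[[ 0.0363  0.062 ]
 [ 0.035  -0.0643]
 [-0.0405 -0.0638]
 [-0.0382  0.0639]] mean [-0.0018 -0.0005]
rel yaw deg [np.float64(-0.58), np.float64(-1.07)] [np.float64(0.1263), np.float64(0.1277)]
tool dock [-0.1632  0.0006]
```

>>> step_arm(
  moves=[0,0,2,0,0,0,0,2,0,0,0,0,2,0,0,0,0,2,0,0,0,0,2,0,0,0,0,2,0,0,0,0,2,0,0,0,1.8,2,0,0,0,1.8,1.8,0,0,0,1.9,0,0,0,0,1.9,0,0,0,0,0,0,0,0],
)

```text
time_s: 11.82
ee_pos: [0.6704, -0.1114, 0.167]
tool_rot: [-3.126, -0.285, -0.0]
force: [1.0, -0.5, 0.7]
width: -0.0005
gripper_force: 0.0
```

The box is home at x ≈ −2 mm with yaw under 1°, and the tool is over the button. Descending.

>>> step_arm(
  moves=[0,0,0,2,0,0,0,0,2,0,0,0,0,2,0,0,0,0,2,0,0,0,0,1,0,0,0,0,0.3,0,0,0,0,0.2,0,0,0,0,0,0],
)

```text
time_s: 12.48
ee_pos: [0.6684, -0.1127, 0.0746]
tool_rot: [3.129, 0.284, 0.001]
force: [0.5, -0.0, 0.1]
width: -0.0001
gripper_force: 0.0
```

>>> step_arm(
  moves=[0,0,0,0.15,0,0,0,0,0.15,0,0,0,0,0.15,0,0,0,0,0.15,0,0,0,0,0,0],
)

```text
time_s: 12.9
ee_pos: [0.6691, -0.1128, 0.0691]
tool_rot: [3.128, 0.284, 0.003]
force: [0.4, 0.1, 2.7]
width: 0.0001
gripper_force: 1.5
```

Contact at about 0.069 m. I keep pressing until the force rises past the spring's 5 N.

>>> step_arm(
  moves=[0,0,0,0.15,0,0,0,0,0.15,0,0,0,0,0.15,0,0,0,0,0,0],
)

```text
time_s: 13.23
ee_pos: [0.6691, -0.1129, 0.066]
tool_rot: [3.128, 0.284, 0.003]
force: [-2.4, 0.8, 13.1]
width: 0.0001
gripper_force: 6.0
```

>>> step_arm(
  moves=[0,0,0,0.15,0,0,0,0,0.15,0,0,0,0,0,0],
)

```text
time_s: 13.48
ee_pos: [0.6692, -0.1129, 0.0658]
tool_rot: [3.127, 0.283, 0.003]
force: [-8.0, 1.0, 25.0]
width: -0.0004
gripper_force: 12.5
```

>>> step_arm(
  moves=[0,0,0,0.1,0,0,0,0,0.1,0,0,0,0,0,0],
)

```text
time_s: 13.73
ee_pos: [0.6693, -0.1129, 0.0656]
tool_rot: [3.127, 0.283, 0.003]
force: [-12.1, 0.7, 33.7]
width: 0.0001
gripper_force: 16.7
```

The force went from 2.7 N at 0.0691 to a hard stop at 0.066, which fits 6 mm of travel from about 0.072. Releasing and lifting clear.

>>> step_arm(
  moves=[0,0,0,-0.3,0,0,0,0,-0.5,0,0,0,0,-1,0,0,0,0,-2,0,0,0,0,-2,0,0,0,0,-2,0,0,0,0,-2,0,0,0,0,-2,0,0,0,0,0,0,0,0,0,0,0,0,0,0,0,0],
)

```text
time_s: 14.65
ee_pos: [0.667, -0.1128, 0.1752]
tool_rot: [-3.128, -0.284, 0.005]
force: [-0.5, 1.0, -1.3]
width: -0.0001
gripper_force: 0.0
```

Run:
```python
from h import *
t=snap('scene','s6.png'); o=cv2.imread('pics/s2.png')
for im in (o,t['img']):
    m=cv2.inRange(cv2.cvtColor(im,cv2.COLOR_BGR2HSV),(50,150,120),(75,255,255)); n,l,st,c=cv2.connectedComponentsWithStats(m); i=1+st[1:,4].argmax(); print(st[i],c[i])
print(telemetry.get_state()['force'])
```

```text
[360 230  17  11 100] [367.91 234.65]
[361 231  14   9  59] [367.45762712 234.94915254]
[ 0.05674876 -0.54311822 -0.60393844]
```

View pics/s6.png

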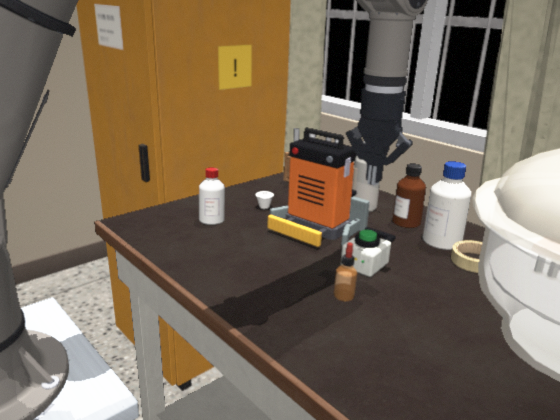

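The box stands upright in the dock at about (320,190), the button at (368,235) is up again at its original place, the bystanders are unmoved, and the arm is clear. Handing in.

```bash
python3 -c "
from h import *
print(ctrl.close_job())"
```

```text
the job is handed in; nothing more can be done
None
```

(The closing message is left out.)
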